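# Snap a flange clamp shut with pliers

### The arm

A 6-joint arm with a two-finger parallel gripper is mounted at the origin on the work surface; the furniture and walls round the work are solid. World frame = base frame: x ahead of the robot, y to its left, z up, the work surface at z = 0. Lengths are in mm, angles in rad, forces in N, time in s.
With the tool pointing down it reaches from about 300 to 775 mm from the base axis. Payload 14.6 kg.
Tool frame: the origin (TCP) lies midway between the tips of the shut fingers; the grasp point (between the pads) lies bot.grasp_offset behind it (bot.grasp_offset is the distance from the TCP to the grasp point, in mm); z points along the fingers, y is the line along which they close (so a half turn about z gives the same grasp; the last joint's range is limited). The gripper opens to 94 mm and grips with 3 to 60 N. Pads are 16 mm wide; open, the fingers measure 119 mm over their backs; the gripper's body (75 mm by 177 mm) begins 78 mm behind the grasp point.
Start: joints at [-1.29, 0.3, 1.521, -0, 1.321, -0.067], TCP at [187.449, -517.061, 179.346] pointing down, gripper open.
Joint ranges: [-3.03, 3.03], [-0.79, 2.21], [0.23, 2.52], [-1.04, 4.18], [0, 3.07], [-2.55, 2.55]. Speed limits (rad/s): [2.22, 2.22, 2.57, 3.14, 3.14, 3.14].

### API

Orientations are given as a 3x3 rotation matrix whose columns are the frame's x, y, z axes.
In Python, from bench import bot gives the robot as it stands. The module is installed in compiled form; this text tells all that it offers.
- The arm moves only by the tool servo_tool, never from a script. Its arguments are lists of equal length, an entry for each row: "offset": the shift along the world's x, y, z in m, a list of three; "angular": the turn, a rotation vector about the world's x, y, z in rad, a list of three; "claw": the finger opening in m, from 0 to 0.094. In form: {"offset": [[x, y, z], ...], "angular": [[wx, wy, wz], ...], "claw": [claw, ...]}. A call has 1 to 12 rows; each row is the pose to reach, as a shift and turn from the pose commanded when the call began; what a row does not reach only later rows make up. A row lasts 1/10 s, in which the tool goes at most 50 mm and 8.59 degrees, less where a joint would pass 70% of its speed; a pose out of reach is approached as far as the arm can. A call with a gripper value outside its range is refused whole. The fingers move at their own pace and stop on an object; the grip force is fixed at half the most. Time passes only in rows, so rows that repeat a pose let the fingers close. It gives the time, the measured TCP pose, the force, the opening and the grip force at its end, in the units of the state.
- bot.state(): the state, without advancing time (a new reading comes with each control period).
- bot.grab_frame(name): name is "side" or "top"; returns a dict with "pixels" (384x512x3 uint8, red, green, blue), "depth" (384x512 float32, mm along the optical axis (not along the pixel's ray), 0 where there is no reading), "fx", "fy", "cx", "cy" (pixels), "k1" (the pictures are not rectified: a ray, as slopes to the right and down, at radius r is drawn at 1 + k1 r^2 times it, then the intrinsics apply), "rvec" (rotation vector, rad) and "tvec" (3), from world to camera coordinates, as OpenCV has them. Camera axes: x right, y down, z forward; pixel columns grow to the right and rows downward; lengths in mm; the calibration is good to about 2 mm. A picture is of the moment at which its call begins.
- bot.sign_off(): hands the job in; it is judged then, once.
The state is a dict: "t": time; "joints": joint angles; "qvel": joint speeds; "joint_efforts": joint torques, N m; "tool_pos": TCP position; "eef_rot": TCP orientation; "force": force on the tool from outside, world axes, zero at the start; "torque": the same for the moment, N m; "grip_width": finger opening in mm; "grasp_force": force on a finger pad.
Only numpy, scipy, OpenCV 4.12 (cv2) and the standard library are available. Lean on these libraries where they do the work, as an engineer would, in place of code of your own. Each camera call takes 0.05 s, during which the arm holds its last target. There are 200 camera calls.

### The job

The white filter capsule is joined to its steel inlet by a blue hinged flange clamp that still stands open. Take the red-handled pliers out of their grey holder, put the jaws over the clamp's two upright lugs and squeeze gently until the catch clicks over the tooth, and stop right there: the catch is set differently every time, so the click must be felt, and squeezing on after it crushes the lugs. Then stand the pliers back in their holder, jaws down, and let go, leaving the other things on the bench where they are.

Things in the scene. Friction and masses are not known exactly. Their poses are not given: they have to be found in the camera images.
- pliers: Hand pliers (160 g) standing jaws down in their holder, red sleeved handles up. Origin on the hinge pin, 56 mm above the bench in the holder. z up along the handles, x the line along which they close, y the hinge axis. The frame belongs to the half with jaw_a and grip_a. Sprung open. Jaw tips reach 50 mm below the pin, handle ends 120 mm above it; jaws 12, sleeves 14 mm thick along y.
- jaw_a (a point): Middle of the gripping face of one jaw (on the +x side), 43 mm below the pin and 7 mm above the jaw's lowest edge. The face is 15 mm tall. Open, it is 35 mm from jaw_b, and in the holder it is 13 mm above the bench.
- jaw_b (a point): The same on the other jaw (-x side).
- grip_a (a point): Outer face of one handle sleeve (-x side), where a finger should press: 87 mm above the pin, 143 mm above the bench in the holder. Open, the sleeves measure 67 mm over grip_a and grip_b. Taken from above across both, they carry safely squeezed to about 65 mm (spring 4 N a side there, 6 N at 35 mm).
- grip_b (a point): The same on the other handle (+x side). Every 2.1 mm less over the sleeves brings the jaws 1 mm nearer together; each newton a side beyond the spring gives about 2 N at the jaws. Close slowly (1 to 2 mm steps) and let the hand follow sideways forces, so that neither lug takes more than the other. The sleeve force dips by 3 N or more at the click.
- pliers_b (a joint): Closing angle of the pliers, rad: 0 open (jaws 35 mm apart), about 0.44 with the jaws 15 mm apart; range 0 to 0.56.
- filter_stand: Base plate 90 x 250 mm, fixed, carrying a horizontal pipe 85 mm above the bench: white capsule (57 mm across) to +y, steel inlet and manifold block with gauge (top 154 mm above the bench, at y = -88 mm) to -y, the blue clamp (64 mm across, 20 mm wide) between. Origin on the bench under the clamp; y along the pipe, x from the moving front lug to the fixed rear lug, z up.
- clamp_rear: Fixed rear half of the clamp with the rear lug (origin and axes as filter_stand). On top of the lug a white catch (slider with sprung tongue, reaching 141 mm above the bench, and a stop screw between the lugs) is locked by a screw somewhere within 6 mm of travel along x; its setting differs each time and is not measured.
- lug_rear (a point): Middle of the outer (+x) face of the fixed rear lug, 126 mm above the bench. Both lugs are 20 mm wide along the pipe; their tops are 134 mm above the bench, and the clamp's ring begins at 117 mm, below the lugs.
- lug_front (a point): Middle of the outer (-x) face of the moving front lug, 126 mm above the bench when shut. At the start it is 26 to 27.5 mm from lug_rear (outer face to outer face); clicked, 14 to 21 mm, by the catch setting. It takes 1 to 3 N to move, 9 to 13 N just before the click; then the force drops and the lug runs 1 to 2 mm ahead to its stop screw. Each lug stands 16 N.
- pliers_holder: Grey plastic holder, fixed, foot 100 x 57 mm. Its pocket, open at the top, is 64 mm along x, 17 mm along y and 46 mm deep, with flared rims; floor 6 mm above the bench. The pliers stand in it with their x and y along its x and y (either way round). Origin on the bench under its middle.
- pocket_mouth (a point): Centre of the pocket's mouth, 52 mm above the bench.
- timer: White lab timer 70 x 62 x 20 mm lying on the bench; origin at the centre of its underside.
- small_beaker: Glass beaker 58 mm across, 60 mm tall, standing; origin at the centre of its underside.
- reagent_bottle: Clear bottle with blue cap, 72 mm across, 139 mm tall, standing; origin at the centre of its underside.
- clamp (a joint): Opening of the clamp's front half, rad, about a pin along y below the pipe, 50 mm above the bench: 0.155 to 0.175 at the start. Clicked, it stays at 0 to 0.10, wherever the catch is set; not clicked, a weak spring swings it back beyond 0.13 as soon as the pliers let go.
Things that resemble listed ones, but are neither listed nor needed, are in the scene too. What is shaped like the pliers but green is not meant.

How it is judged:
By the outcome, as a careful person would: the job done as asked, in the order asked, and still so for the second after the job is handed in, with the robot touching nothing.
It also fails if it takes over 61 s, if anything falls off the work surface, if the arm or the gripper's body presses on something with over 40 N, if the wrist force passes 120 N, or if a joint passes its speed limit or range.

## Working session

There is one attempt and no reset: what is moved stays moved. The work goes in short steps, Python scripts to look and compute and a tool call to move; the robot and the scene stay as the last step left them, time stands still between calls to the robot, and variables do not carry over. Pictures are saved under pics/ and viewed, at most 12 in all, crops included, and the job is handed in when it is done.

Besides the shell and the picture viewer there is one more tool, called after ">>>" as name(argument=value, ...) on one line, values as JSON. servo_tool: Moves the arm, as the interface text tells. Its arguments: {"type":"object","properties":{"offset":{"type":"array","items":{"type":"array","items":{"type":"number"}}},"angular":{"type":"array","items":{"type":"array","items":{"type":"number"}}},"claw":{"type":"array","items":{"type":"number"}}},"required":["offset","angular","claw"]}

```bash
mkdir -p pics; cat > h.py <<'E'
import numpy as np, cv2
from bench import bot
def grab(n):
    f=bot.grab_frame(n); f['R']=cv2.Rodrigues(np.array(f['rvec'],float))[0]; f['t']=np.array(f['tvec'],float).ravel(); return f
def rays(f,uv):
    uv=np.atleast_2d(np.array(uv,float)); d=np.c_[(uv[:,0]-f['cx'])/f['fx'],(uv[:,1]-f['cy'])/f['fy']]
    u=d.copy()
    for _ in range(20): u=d/(1+f['k1']*(u**2).sum(1,keepdims=True))
    r=np.c_[u,np.ones(len(u))]
    return -f['R'].T@f['t'], r@f['R'], r
def onplane(f,uv,z):
    o,d,_=rays(f,uv); return o+d*((z-o[2])/d[:,2])[:,None]
def cloud(f,mask=None):
    v,u=np.nonzero((f['depth']>0)&(True if mask is None else mask))
    o,d,_=rays(f,np.c_[u,v]); return o+d*f['depth'][v,u][:,None], np.c_[u,v]
def proj(f,P):
    c=np.atleast_2d(P)@f['R'].T+f['t']; s=c[:,:2]/c[:,2:]; s=s*(1+f['k1']*(s**2).sum(1,keepdims=True))
    return np.c_[s[:,0]*f['fx']+f['cx'],s[:,1]*f['fy']+f['cy']]
E
python3 - <<'E'
from h import *
print(bot.state(),bot.grasp_offset)
for n in("side","top"):
    f=grab(n); cv2.imwrite(f'pics/{n}0.png',f['pixels'][:,:,::-1]); print(n,-f['R'].T@f['t'],f['R'][2],f['fx'],f['k1'])
    np.savez(f'{n}0.npz',**f)
E
```

```text
{'t': 0.0, 'joints': array([-1.28961578e+00,  3.00472975e-01,  1.52159695e+00,  6.79630825e-06,
        1.32072519e+00, -6.66050697e-02]), 'qvel': array([ 5.85389129e-04, -9.26834473e-04,  1.40197058e-04, -4.46087373e-05,
       -1.38335050e-04, -1.20171330e-04]), 'joint_efforts': array([-2.28981611e-03, -5.31809413e+01, -3.52736485e+01,  7.07020448e-02,
        2.44333141e-02, -1.24155740e-04]), 'tool_pos': array([ 187.36010462, -516.77619557,  178.77861947]), 'eef_rot': array([[ 9.40130304e-01,  3.40815058e-01, -3.27344610e-04],
       [ 3.40815204e-01, -9.40129596e-01,  1.15706576e-03],
       [ 8.65990763e-05, -1.19935660e-03, -9.99999277e-01]]), 'force': array([-0.73982676,  0.24636731, -0.12082941]), 'torque': array([-0.00153442, -0.03893259, -0.01098035]), 'grasp_force': 0.0, 'grip_width': 93.89110370249837} 18.8
side [1165.21523483  807.21911667 1030.48597129] [-0.51276112 -0.52599122 -0.67853465] 461.1676205528013 -0.033473442142610506
top [ 326.57235194   92.01997743 1036.39505819] [ 0.1424371   0.010324   -0.98975001] 357.49617737254175 -0.02457359885846552
```

View pics/top0.png

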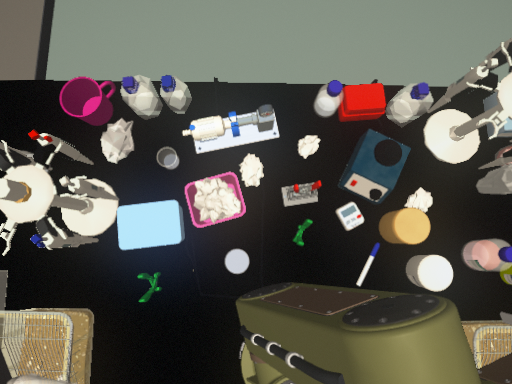

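View pics/side0.png

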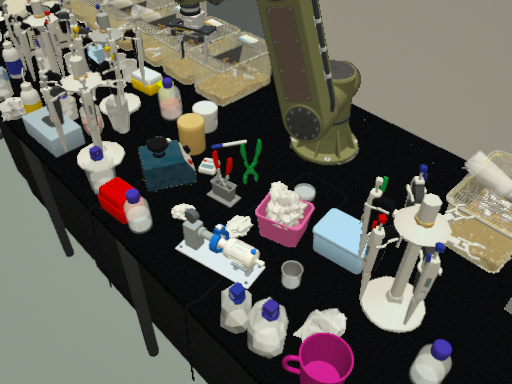

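The red-handled pliers stand in the grey holder at top (300,190) and side (222,175). The lookalikes are green pliers at top (303,233) and (149,286), or side (252,160); a red-topped pipette at side (375,235) and top (38,135); and the red box at top (362,102). I choose the one in the grey holder. The filter stand is at top (235,128) and side (220,245), with the blue clamp at top (237,122).

```bash
python3 - <<'E'
from h import *
def show(P,uv,f,n): print(n,len(P),'med',np.median(P,0).round(1),'lo',np.percentile(P,3,axis=0).round(1),'hi',np.percentile(P,97,axis=0).round(1))
ims=[]
for n,(x0,y0,x1,y1),(a0,b0,a1,b1) in(("top",(275,172,330,215),(180,95,290,160)),("side",(200,145,250,212),(170,205,275,290))):
    f=dict(np.load(n+'0.npz')); im=f['pixels']; h=cv2.cvtColor(im,cv2.COLOR_RGB2HSV); H,S,V=[h[...,i].astype(int) for i in range(3)]
    def box(m,b): z=np.zeros_like(m); z[b[1]:b[3],b[0]:b[2]]=m[b[1]:b[3],b[0]:b[2]]; return z
    red=box(((H<8)|(H>172))&(S>150)&(V>80),(x0,y0,x1,y1))
    P,uv=cloud(f,red); show(P,uv,f,n+' red')
    k,l,st,c=cv2.connectedComponentsWithStats(red.astype(np.uint8))
    for i in range(1,k):
        if st[i,4]>5:
            P,_=cloud(f,l==i); 
            if len(P): show(P,0,f,f'  comp{c[i].round(1)}'); print('   top pts',P[P[:,2]>np.percentile(P[:,2],85)].mean(0).round(1))
    grey=box((S<60)&(V>50),(x0,y0,x1,y1)); P,uv=cloud(f,grey); s=(P[:,2]>44)&(P[:,2]<60); show(P[s],0,f,n+' holder rim')
    r=cv2.minAreaRect(P[s][:,:2].astype(np.float32)); print('  rect',r)
    s=(P[:,2]>3)&(P[:,2]<60); print('  all rect',cv2.minAreaRect(P[s][:,:2].astype(np.float32)))
    blue=box((H>95)&(H<125)&(S>130)&(V>60),(a0,b0,a1,b1)); P,uv=cloud(f,blue); show(P,0,f,n+' blue')
    s=P[:,2]>119; print(np.c_[uv[s],P[s]].round(0).astype(int).tolist()[:60])
    A=box(V>40,(a0,b0,a1,b1)); P,uv=cloud(f,A); s=(P[:,2]>0)&(P[:,2]<18); print(n,'plate',cv2.minAreaRect(P[s][:,:2].astype(np.float32)))
    c1=cv2.resize(im[b0:b1,a0:a1],None,fx=5,fy=5,interpolation=2) ; c2=cv2.resize(im[y0:y1,x0:x1],None,fx=5,fy=5,interpolation=2)
    w=np.zeros((max(c1.shape[0],c2.shape[0]),c1.shape[1]+c2.shape[1],3),np.uint8); w[:c1.shape[0],:c1.shape[1]]=c1; w[:c2.shape[0],c1.shape[1]:]=c2
    cv2.imwrite(f'pics/{n}c.png',cv2.resize(w,(800,int(w.shape[0]*800/w.shape[1])))[:,:,::-1])
E
```

```text
top red 99 med [466.8 -58.4 159.2] lo [ 4.539e+02 -9.270e+01 -3.000e-01] hi [506.6  -4.6 174.6]
  comp[316.5 184.7] 66 med [469.5 -61.9 151.6] lo [463.4 -95.7  -0.5] hi [509.3 -55.6 174.4]
   top pts [470.7 -66.2 173.8]
  comp[295.9 187.7] 33 med [458.5 -10.  167.3] lo [453.7 -27.7   1.5] hi [495.9  -4.5 174.8]
   top pts [460.3  -9.3 174.7]
top holder rim 143 med [460.3 -35.3  56.2] lo [445.4 -76.   46.6] hi [481.5   0.9  59.8]
  rect ((464.87030029296875, -37.767215728759766), (36.111610412597656, 82.99581146240234), 9.255860328674316)
  all rect ((466.18017578125, -36.620872497558594), (59.17094039916992, 98.63719940185547), 9.57021427154541)
top blue 144 med [628.2 153.4 111.2] lo [ 6.134e+02  1.412e+02 -6.000e-01] hi [715.4 268.5 134.8]
[[235, 115, 655, 149, 134], [230, 116, 653, 162, 133], [236, 122, 636, 145, 134], [237, 122, 635, 143, 136], [231, 123, 633, 158, 133], [232, 123, 633, 156, 135], [233, 123, 634, 153, 133], [234, 123, 632, 150, 139], [235, 123, 633, 148, 135], [236, 123, 633, 145, 134], [237, 123, 634, 143, 131], [231, 124, 630, 158, 134], [232, 124, 630, 156, 13
[... 2806 characters left out ...]
217, 232, 655, 162, 129], [218, 232, 655, 166, 132], [219, 232, 654, 169, 133], [214, 233, 658, 153, 120], [215, 233, 657, 156, 121], [216, 233, 656, 158, 122], [217, 233, 654, 161, 123], [218, 233, 655, 166, 128], [219, 233, 652, 167, 126], [217, 234, 655, 161, 120], [218, 234, 654, 165, 122], [219, 234, 653, 167, 123], [252, 249, 624, 262, 121], [253, 249, 622, 264, 121], [254, 249, 619, 265, 119], [251, 250, 629, 264, 122], [252, 250, 625, 264, 119], [253, 250, 623, 265, 119], [254, 250, 622, 268, 120], [255, 250, 620, 269, 120], [251, 251, 630, 265, 120], [252, 251, 628, 267, 120]]
side plate ((585.916015625, 78.96003723144531), (252.5446319580078, 371.0621337890625), 13.381277084350586)
```

View pics/topc.png

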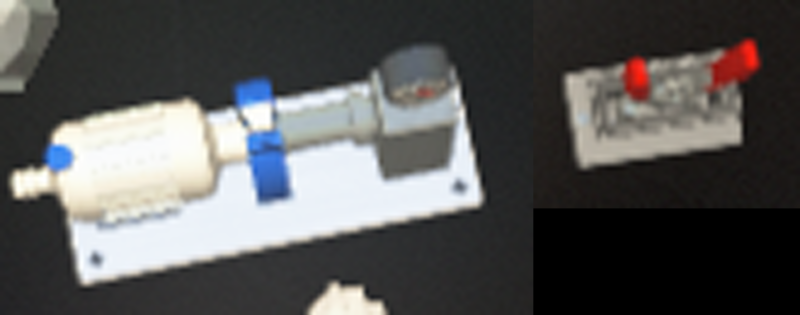

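View pics/sidec.png

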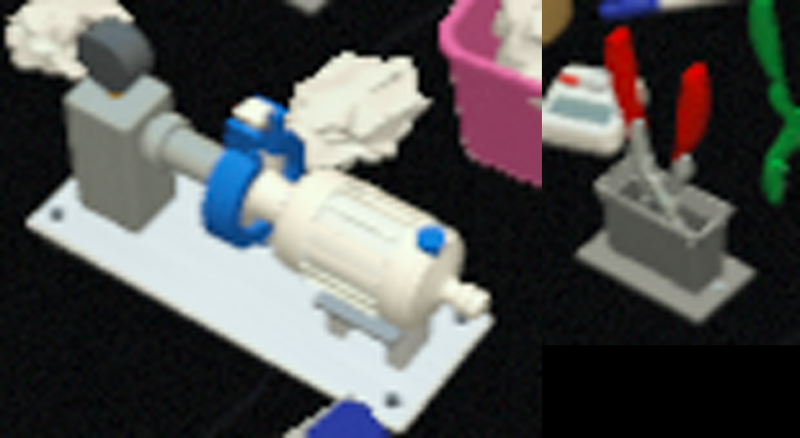

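The crops confirm the choice: red sleeves at top (296,188) and (316,185) rise from the grey holder. The open blue clamp's front lug is at top (234,124) and its rear lug near (232,115). Next I refine the stand pose and lug faces.

```bash
python3 - <<'E'
from h import *
for n,b in(("top",(180,95,290,160)),("side",(170,205,275,290))):
    f=dict(np.load(n+'0.npz')); im=f['pixels'];h=cv2.cvtColor(im,cv2.COLOR_RGB2HSV)
    m=np.zeros(im.shape[:2],bool); m[b[1]:b[3],b[0]:b[2]]=True
    P,uv=cloud(f,m&(h[...,2]>110)&(h[...,1]<70)); s=(P[:,2]>3)&(P[:,2]<16)&(P[:,0]>560)&(P[:,0]<715)&(P[:,1]>20)&(P[:,1]<310)
    print(n,'plate z',np.median(P[s][:,2]),cv2.minAreaRect(P[s][:,:2].astype(np.float32)))
    # pipe axis: points high on capsule
    s=(P[:,2]>95)&(P[:,2]<118)&(P[:,1]>165)&(P[:,1]<260); Q=P[s]; 
    print('capsule',len(Q),Q.mean(0).round(1),'slope dx/dy',np.polyfit(Q[:,1],Q[:,0],1)[0])
    a=np.deg2rad(10.5); ex=np.array([np.cos(a),np.sin(a)]);ey=np.array([-np.sin(a),np.cos(a)])
    P,uv=cloud(f,m&(h[...,0]>95)&(h[...,0]<125)&(h[...,1]>130)); s=(P[:,2]>124)&(P[:,2]<142)&(P[:,1]<200)
    Q=np.c_[P[s][:,:2]@ex,P[s][:,:2]@ey,P[s][:,2]]
    for w,q in(('front',Q[Q[:,0]<667-10]),('rear',Q[Q[:,0]>=667-10])): print(w,len(q),'x',np.percentile(q[:,0],[5,50,95]).round(1),'y',np.percentile(q[:,1],[3,97]).round(1))
E
```

```text
top plate z 15.076653500081932 ((634.0652465820312, 168.49755859375), (287.8546447753906, 133.83155822753906), 87.13675689697266)
capsule 594 [629.6 218.4 107.6] slope dx/dy -0.20318871055077165
front 23 x [645.1 647.9 651.5] y [24.7 40.9]
rear 2 x [671.2 671.4 671.5] y [27.  39.6]
side plate z 14.96271281429614 ((625.916259765625, 152.04806518554688), (138.11734008789062, 247.4925079345703), 13.133635520935059)
capsule 512 [618.8 218.1 107.4] slope dx/dy 1.0437772555600155
front 10 x [646.9 649.8 654.6] y [28.6 45.6]
rear 26 x [666.8 672.  674.2] y [28.  47.2]
```

>>> servo_tool(offset=[[0,0,0.05],[0,0.05,0.1],[0.28,0.48,0.12],[0.28,0.48,0.12],[0.28,0.48,0.12],[0.28,0.48,0.12],[0.28,0.48,0.12],[0.28,0.48,0.12],[0.28,0.48,0.12],[0.28,0.48,0.12],[0.28,0.48,0.12],[0.28,0.48,0.12]], angular=[[0,0,0],[0,0,0],[0,0,-0.177],[0,0,-0.177],[0,0,-0.177],[0,0,-0.177],[0,0,-0.177],[0,0,-0.177],[0,0,-0.177],[0,0,-0.177],[0,0,-0.177],[0,0,-0.177]], claw=[0.094,0.094,0.094,0.094,0.094,0.094,0.094,0.094,0.094,0.094,0.094,0.094])

```text
t: 1.3
tool_pos: [453.0, -58.9, 297.6]
eef_rot: [[0.985, 0.17, 0.0], [0.17, -0.985, -0.0], [0.0, 0.0, -1.0]]
force: [-0.3, -1.7, 0.2]
grip_width: 93.9
grasp_force: 0.0
```

>>> servo_tool(offset=[[-0.002,0,0],[-0.002,0,-0.05],[-0.002,0,-0.09],[-0.002,0,-0.13],[-0.002,0,-0.155],[-0.002,0,-0.175],[-0.002,0,-0.175],[-0.002,0,-0.175]], angular=[[0,0,0],[0,0,0],[0,0,0],[0,0,0],[0,0,0],[0,0,0],[0,0,0],[0,0,0]], claw=[0.094,0.094,0.094,0.094,0.094,0.094,0.094,0.094])

```text
t: 2.1
tool_pos: [450.4, -61.4, 123.1]
eef_rot: [[0.986, 0.17, -0.0], [0.17, -0.986, -0.0], [-0.0, -0.0, -1.0]]
force: [0.2, -0.2, 0.6]
grip_width: 94.2
grasp_force: 0.0
```

```bash
python3 - <<'E'
from h import *
f=grab("side"); g=grab("top"); a=cv2.resize(f['pixels'][90:220,170:280],None,fx=3.6,fy=3.6); b=cv2.resize(g['pixels'][140:230,260:350],(400,400))
w=np.zeros((468,800,3),np.uint8); w[:a.shape[0],:a.shape[1]]=a[:468]; w[:400,400:]=b; cv2.imwrite('pics/g1.png',w[:,:,::-1]); print(bot.state()['tool_pos'],bot.state()['force'])
E
```

```text
[450.88687635 -61.32208339 123.71577604] [0.0310203 0.1952152 0.6216371]
```

View pics/g1.png

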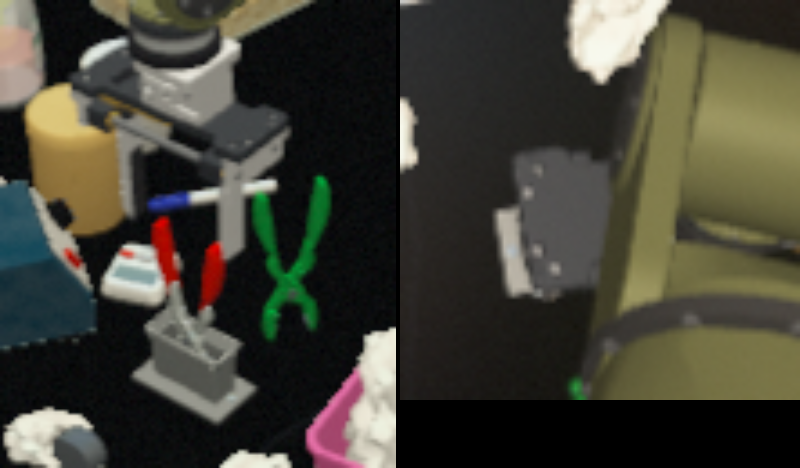

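The picture shows the gripper behind and beside the sleeves, touching nothing, because the first call had ended before its target was reached. I go up, shift and come down again.

>>> servo_tool(offset=[[0,0,0.04],[0,0,0.075],[0.015,0.024,0.075],[0.015,0.024,0.075],[0.015,0.024,0.075],[0.015,0.024,0.04],[0.015,0.024,0.015],[0.015,0.024,0.001],[0.015,0.024,0.001],[0.015,0.024,0.001]], angular=[[0,0,0],[0,0,0],[0,0,0],[0,0,0],[0,0,0],[0,0,0],[0,0,0],[0,0,0],[0,0,0],[0,0,0]], claw=[0.094,0.094,0.094,0.094,0.094,0.094,0.094,0.094,0.094,0.094])

```text
t: 3.2
tool_pos: [465.4, -37.4, 124.1]
eef_rot: [[0.986, 0.17, 0.0], [0.17, -0.986, -0.0], [0.0, 0.0, -1.0]]
force: [-0.5, -0.2, -0.6]
grip_width: 94.3
grasp_force: 0.0
```

```bash
python3 - <<'E'
from h import *
f=grab("side"); cv2.imwrite('pics/g2.png',cv2.resize(f['pixels'][90:220,170:280],None,fx=4,fy=4)[:,:,::-1])
E
```

```text
(no output)
```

View pics/g2.png

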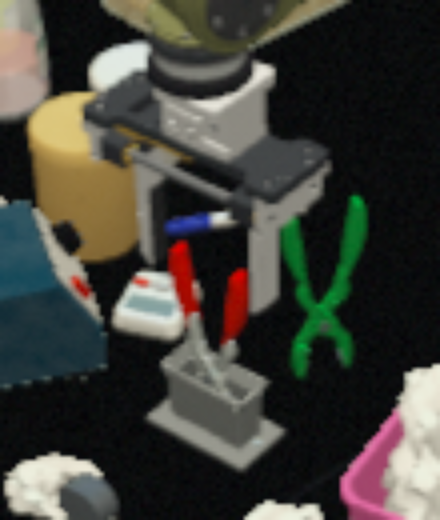

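The fingers stand either side of the red sleeves, with the pads at crop (155,230) and (265,280). I check the straddle by projecting expected points.

```bash
python3 - <<'E'
from h import *
f=grab("side"); c=np.array([465.4,-37.4,0]); y=np.array([-.17,.985,0])
for s in(-53,-47,47,53): 
    q=proj(f,c+s*y+[0,0,124])[0]; print(s,((q-[170,90])*4).round())
for s in(-33,33): print('h',s,((proj(f,c+s*y+[0,0,143])[0]-[170,90])*4).round())
im=f['pixels'];h=cv2.cvtColor(im,cv2.COLOR_RGB2HSV)
m=((h[...,0]<8)|(h[...,0]>172))&(h[...,1]>150)&(h[...,2]>80); z=np.zeros_like(m); z[145:212,205:250]=m[145:212,205:250]
P,_=cloud(f,z); P=P[P[:,2]>135]; 
for s in(P[:,1]<-37,P[:,1]>-37): print(np.median(P[s],0).round(1),((P[s][:,:2]-c[:2])@y[:2]).round()[::8])
E
```

```text
-53 [153. 280.]
-47 [159. 283.]
47 [254. 330.]
53 [260. 333.]
h -33 [172. 271.]
h 33 [239. 304.]
[474.8 -58.5 156. ] [-26. -27. -21. -28. -20. -22. -20.]
[465.8  -4.2 154.3] [30. 34. 36. 34. 33. 23. 35. 33.]
```

>>> servo_tool(offset=[[0,0,-0.005],[0,0,-0.005],[0,0,-0.005],[0,0,-0.005],[0,0,-0.005],[0,0,-0.005],[0,0,-0.005],[0,0,-0.005]], angular=[[0,0,0],[0,0,0],[0,0,0],[0,0,0],[0,0,0],[0,0,0],[0,0,0],[0,0,0]], claw=[0.085,0.078,0.072,0.069,0.067,0.066,0.066,0.066])

```text
t: 4.1
tool_pos: [465.8, -37.2, 119.0]
eef_rot: [[0.985, 0.17, 0.001], [0.17, -0.985, -0.0], [0.001, 0.001, -1.0]]
force: [0.2, -0.8, 4.9]
grip_width: 66.7
grasp_force: 6.9
```

```bash
python3 - <<'E'
from h import *
s=bot.state(); print(s['grip_width'],s['grasp_force'],s['force'],s['torque'])
E
```

```text
66.6985096256791 6.862340513420264 [ 0.20576494 -0.77294615  4.93694244] [-0.30174165 -0.01015633 -0.00126343]
```

>>> servo_tool(offset=[[0,0,0.001],[0,0,0.001],[0,0,0.001],[0,0,0.001],[0,0,0.001]], angular=[[0,0,0],[0,0,0],[0,0,0],[0,0,0],[0,0,0]], claw=[0.065,0.0645,0.0645,0.0645,0.0645])

```text
t: 4.6
tool_pos: [465.5, -37.0, 119.6]
eef_rot: [[0.985, 0.17, 0.0], [0.17, -0.985, -0.0], [0.0, 0.0, -1.0]]
force: [0.7, -0.5, 2.6]
grip_width: 64.7
grasp_force: 5.8
```

>>> servo_tool(offset=[[0,0,0.005],[0,0,0.015],[0,0,0.03],[0,0,0.05],[0,0,0.07],[0,0,0.1],[0,0,0.13],[0,0,0.16],[0,0,0.16],[0,0,0.16]], angular=[[0,0,0],[0,0,0],[0,0,0],[0,0,0],[0,0,0],[0,0,0],[0,0,0],[0,0,0],[0,0,0],[0,0,0]], claw=[0.0645,0.0645,0.0645,0.0645,0.0645,0.0645,0.0645,0.0645,0.0645,0.0645])

```text
t: 5.6
tool_pos: [465.2, -36.9, 279.6]
eef_rot: [[0.985, 0.17, 0.0], [0.17, -0.985, 0.0], [0.0, 0.0, -1.0]]
force: [0.1, 0.2, -2.7]
grip_width: 64.7
grasp_force: 4.2
```

```bash
cat >m.py <<'E'
from h import *
def masks(f,lo=80,hmin=0):
    return None
E
python3 - <<'E'
from h import *
f=grab("side"); g=grab("top"); s=bot.state(); print(s['tool_pos'],s['grip_width'],s['grasp_force'],s['force'],s['torque'])
a=cv2.resize(f['pixels'][60:260,140:290],(450,600)); b=cv2.resize(g['pixels'][100:240,220:340],(350,408))
w=np.zeros((600,800,3),np.uint8); w[:,:450]=a; w[:408,450:]=b; cv2.imwrite('pics/g3.png',w[:,:,::-1])
E
```

```text
[464.921216   -36.91499293 278.45490723] 64.96102733893112 4.232479718053241 [-0.56255834 -0.00298365 -2.08267134] [0.06942718 0.03873202 0.07549735]
```

View pics/g3.png

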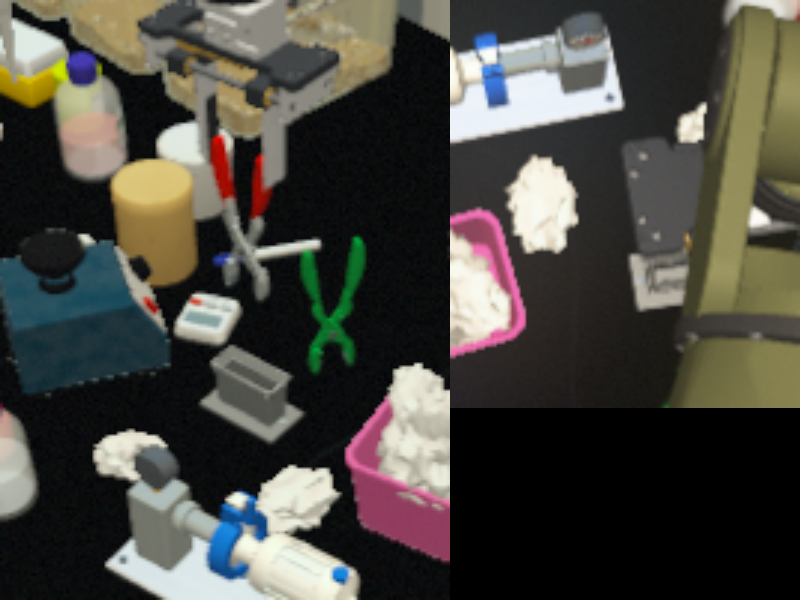

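The pliers hang upright in the grip. Next, the stand's yaw from plate and pipe edges.

```bash
python3 - <<'E'
from h import *
f=dict(np.load('top0.npz')); P=onplane(f,[(196.5,153.8),(279.6,137.3),(273.8,110.5)],15); 
d=P[0]-P[1]; print(P.round(1),np.linalg.norm(d),np.degrees(np.arctan2(-d[0],d[1]))); d=P[2]-P[1]; print(np.linalg.norm(d),np.degrees(np.arctan2(d[1],d[0])))
im=f['pixels'];h=cv2.cvtColor(im,cv2.COLOR_RGB2HSV); z=np.zeros(im.shape[:2],np.uint8); z[95:160,180:290]=(h[95:160,180:290,2]>130)&(h[95:160,180:290,1]<80)
# near edge: lowest bright pixel of each column
c=[(u,np.nonzero(z[:,u])[0].max()+.5) for u in range(202,276)]; c=np.array(c,float); 
Q=onplane(f,c,15); 
for _ in range(3):
    k=np.polyfit(Q[:,1],Q[:,0],1); r=Q[:,0]-np.polyval(k,Q[:,1]); Q=Q[abs(r)<3]
print('edge yaw',np.degrees(np.arctan(-k[0])),len(Q))
# capsule ridge centre by cloud, per slab
m=z.astype(bool); P,_=cloud(f,m); s=(P[:,2]>108)&(P[:,1]>170)&(P[:,1]<255); 
k=np.polyfit(P[s][:,1],P[s][:,0],1); print('ridge yaw',np.degrees(np.arctan(-k[0])),'x at y=154',np.polyval(k,154))
E
```

```text
[[577.8 265.7  15. ]
 [632.3  22.5  15. ]
 [714.7  40.5  15. ]] 249.2895083293101 12.64003941067848
84.30916040404715 12.360398692802203
edge yaw 12.236435919229981 12
ridge yaw 11.14743895093075 x at y=154 645.7787460951662
```

>>> servo_tool(offset=[[0,0,0.035],[0.02,0.02,0.035],[0.04,0.04,0.035],[0.06,0.06,0.035],[0.08,0.08,0.035],[0.1,0.1,0.035],[0.12,0.12,0.035],[0.14,0.14,0.035],[0.16,0.16,0.035],[0.177,0.18,0.035],[0.177,0.191,0.035],[0.177,0.191,0.035]], angular=[[0,0,0.14],[0,0,0.28],[0,0,0.42],[0,0,0.56],[0,0,0.7],[0,0,0.84],[0,0,0.98],[0,0,1.12],[0,0,1.26],[0,0,1.4],[0,0,1.54],[0,0,1.616]], claw=[0.0645,0.0645,0.0645,0.0645,0.0645,0.0645,0.0645,0.0645,0.0645,0.0645,0.0645,0.0645])

```text
t: 6.9
tool_pos: [642.3, 155.6, 312.1]
eef_rot: [[-0.221, 0.975, -0.004], [0.975, 0.221, -0.0], [0.0, -0.004, -1.0]]
force: [-0.7, -0.9, -2.4]
grip_width: 64.8
grasp_force: 4.2
```

>>> servo_tool(offset=[[0,0,0],[0,0,0],[0,0,0],[0,0,0]], angular=[[0,0,0],[0,0,0],[0,0,0],[0,0,0]], claw=[0.0645,0.0645,0.0645,0.0645])

```text
t: 7.3
tool_pos: [642.3, 153.7, 314.5]
eef_rot: [[-0.213, 0.977, -0.0], [0.977, 0.213, -0.0], [0.0, -0.0, -1.0]]
force: [0.2, -0.1, -1.8]
grip_width: 64.4
grasp_force: 4.2
```

```bash
python3 - <<'E'
from h import *
f=grab("side"); g=grab("top"); s=bot.state(); print(s['tool_pos'],s['eef_rot'],s['grip_width'],s['grasp_force'],s['force'],s['torque'],s['joints'])
np.savez('side1.npz',**f)
a=cv2.resize(f['pixels'][130:270,160:280],(514,600),interpolation=cv2.INTER_CUBIC); b=cv2.resize(g['pixels'][80:160,190:270],(286,286))
w=np.zeros((600,800,3),np.uint8); w[:,:514]=a; w[:286,514:]=b; cv2.imwrite('pics/g4.png',w[:,:,::-1])
E
```

```text
[642.35796989 153.80154718 314.52928231] [[-2.13419778e-01  9.76960591e-01  3.17971594e-05]
 [ 9.76960591e-01  2.13419779e-01 -3.20975981e-05]
 [-3.81442311e-05  2.42143094e-05 -9.99999999e-01]] 64.39830374197051 4.236726186645683 [-0.46457247  0.72620981 -2.11779467] [-0.03131851 -0.07554904  0.05861567] [ 1.79585547e-01  5.19681853e-01  9.11286839e-01 -3.76281800e-05
  1.71059841e+00 -3.54937527e-02]
```

View pics/g4.png

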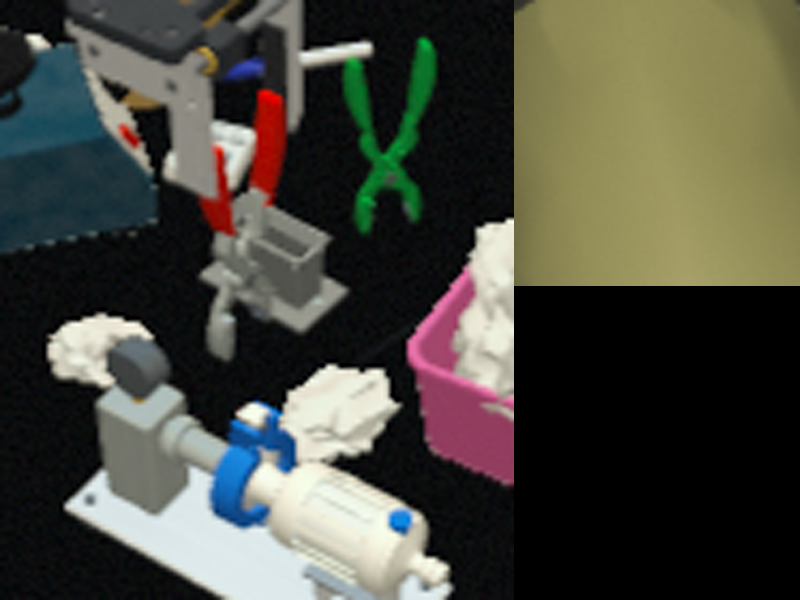

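The pliers hover over the clamp. The rear jaw is at crop (222,335), the front jaw at crop (262,300), and the lugs at crop (265,420). I measure jaws and lugs with the same camera.

```bash
python3 - <<'E'
from h import *
f=dict(np.load('side1.npz')); P,uv=cloud(f); a=np.radians(12.4); ex=np.array([np.cos(a),np.sin(a)]);ey=np.array([-np.sin(a),np.cos(a)])
t=np.array([642.35,153.75]); L=np.c_[(P[:,:2]-t)@ex,(P[:,:2]-t)@ey,P[:,2]]; C=f['pixels'][uv[:,1],uv[:,0]]
h=cv2.cvtColor(f['pixels'],cv2.COLOR_RGB2HSV)[uv[:,1],uv[:,0]].astype(int)
near=(abs(L[:,0])<50)&(abs(L[:,1])<25)
for z0 in range(194,256,6):
    s=near&(L[:,2]>=z0)&(L[:,2]<z0+6); q=L[s]
    for n,k in(('rear',q[:,0]>0),('front',q[:,0]<=0)):
        if k.sum()>1: print(z0,n,k.sum(),'x',q[k,0].min().round(1),q[k,0].max().round(1),'y',np.sort(q[k,1]).round(0)[[0,-1]])
b=near&(h[:,0]>95)&(h[:,0]<125)&(h[:,1]>120)
for z0 in range(117,141,4):
    s=b&(L[:,2]>=z0)&(L[:,2]<z0+4); q=L[s]
    for n,k in(('rear',q[:,0]>0),('front',q[:,0]<=0)):
        if k.sum()>0: print('lug',z0,n,k.sum(),'x',q[k,0].min().round(1),q[k,0].max().round(1),'y',q[k,1].min().round(0),q[k,1].max().round(0))
w=near&(h[:,1]<60)&(L[:,2]>134)&(L[:,2]<150); print('catch',L[w].round(0).tolist())
E
```

```text
200 rear 5 x 20.3 23.7 y [-7.  1.]
200 front 7 x -21.1 -14.1 y [-11.  -1.]
206 rear 5 x 19.0 26.0 y [-12.   0.]
206 front 6 x -17.2 -13.9 y [-11.   2.]
212 rear 11 x 19.0 25.8 y [-11.   2.]
212 front 7 x -21.5 -12.2 y [-10.   1.]
218 rear 13 x 19.5 27.4 y [-11.   2.]
218 front 9 x -18.8 -11.5 y [-8.  1.]
224 rear 10 x 21.0 25.7 y [-10.   3.]
224 front 3 x -18.6 -13.7 y [-3.  2.]
230 rear 14 x 15.6 22.9 y [-10.   2.]
230 front 7 x -18.9 -11.7 y [-0.  3.]
236 rear 12 x 6.1 20.7 y [-10.  -3.]
236 front 6 x -15.4 -2.4 y [0. 2.]
242 rear 8 x 1.8 19.6 y [-10.   3.]
242 front 4 x -10.7 -1.6 y [2. 3.]
248 rear 15 x 3.4 15.7 y [-10.   4.]
248 front 3 x -5.5 -1.3 y [2. 3.]
254 rear 10 x 2.6 10.7 y [-8.  3.]
254 front 5 x -6.5 -1.7 y [-3.  4.]
lug 117 rear 12 x 11.0 20.6 y -8.0 10.0
lug 117 front 4 x -4.6 -2.1 y 7.0 12.0
lug 121 rear 3 x 10.9 13.7 y -4.0 9.0
lug 121 front 3 x -9.9 -5.8 y 9.0 10.0
lug 125 rear 4 x 11.2 14.1 y -5.0 6.0
lug 125 front 3 x -10.5 -3.0 y 9.0 12.0
lug 129 rear 11 x 3.3 16.4 y -5.0 10.0
lug 129 front 7 x -13.6 -3.9 y -8.0 11.0
lug 133 rear 8 x 9.5 15.6 y -7.0 12.0
lug 133 front 2 x -7.4 -3.5 y 9.0 12.0
catch [[-3.0, -4.0, 139.0], [-5.0, -2.0, 138.0], [-9.0, -2.0, 134.0], [3.0, -6.0, 139.0], [2.0, 0.0, 142.0], [-3.0, -0.0, 137.0], [-3.0, 2.0, 138.0], [-6.0, 3.0, 136.0], [7.0, -6.0, 138.0], [6.0, -4.0, 139.0], [2.0, -4.0, 135.0], [4.0, 1.0, 140.0], [2.0, 3.0, 139.0], [1.0, 6.0, 141.0], [-3.0, 6.0, 137.0], [-4.0, 8.0, 137.0], [9.0, -5.0, 137.0], [9.0, -2.0, 139.0], [7.0, 1.0, 139.0], [4.0, 1.0, 136.0], [6.0, 6.0, 141.0], [3.0, 7.0, 139.0], [7.0, 0.0, 135.0], [6.0, 3.0, 135.0], [9.0, 9.0, 141.0], [4.0, 8.0, 137.0], [3.0, 10.0, 137.0], [7.0, 7.0, 135.0], [9.0, 12.0, 140.0], [8.0, 14.0, 140.0]]
```

>>> servo_tool(offset=[[-0.003,0.006,-0.01],[-0.003,0.006,-0.03],[-0.003,0.006,-0.045],[-0.003,0.006,-0.05],[-0.003,0.006,-0.05],[-0.003,0.006,-0.05]], angular=[[0,0,0.003],[0,0,0.003],[0,0,0.003],[0,0,0.003],[0,0,0.003],[0,0,0.003]], claw=[0.0645,0.0645,0.0645,0.0645,0.0645,0.0645])

```text
t: 8.0
tool_pos: [639.5, 160.2, 265.3]
eef_rot: [[-0.217, 0.976, 0.001], [0.976, 0.217, 0.0], [0.0, 0.001, -1.0]]
force: [0.4, -0.0, -1.4]
grip_width: 64.4
grasp_force: 4.2
```

```bash
cat > jl.py <<'E'
from h import *
F=[grab("side") for _ in range(3)]; f=F[0]; np.savez('side2.npz',**f)
D=np.stack([g['depth'] for g in F]); f['depth']=np.median(D,0)
P,uv=cloud(f); a=np.radians(12.4); ex=np.array([np.cos(a),np.sin(a)]);ey=np.array([-np.sin(a),np.cos(a)])
t=bot.state()['tool_pos']; print(t)
L=np.c_[(P[:,:2]-t[:2])@ex,(P[:,:2]-t[:2])@ey,P[:,2]]
h=cv2.cvtColor(f['pixels'],cv2.COLOR_RGB2HSV)[uv[:,1],uv[:,0]].astype(int)
near=(abs(L[:,0])<50)&(abs(L[:,1])<25); blue=(h[:,0]>95)&(h[:,0]<125)&(h[:,1]>120)
J=near&~blue&(L[:,2]>t[2]-115)&(L[:,2]<t[2]-88)
for n,m in(('jaw rear',J&(L[:,0]>10)),('jaw front',J&(L[:,0]<-8)),('lug rear',near&blue&(L[:,2]>121)&(L[:,0]>5)),('lug front',near&blue&(L[:,2]>121)&(L[:,0]<0))):
    q=L[m]; print(n,len(q),'x',np.percentile(q[:,0],[3,50,97]).round(1),'y',np.percentile(q[:,1],[3,50,97]).round(1),'z',q[:,2].min().round(1),q[:,2].max().round(1))
E
python3 jl.py
```

```text
[639.563817   160.08490402 265.26969011]
jaw rear 36 x [18.5 24.  26.2] y [-9.3 -1.3  3.4] z 153.5 177.0
jaw front 33 x [-21.3 -15.3 -13. ] y [-10.4  -1.3   3. ] z 152.0 176.2
lug rear 34 x [ 9.7 14.3 35. ] y [-14.4  -2.8  16.7] z 121.1 432.3
lug front 16 x [-12.6  -5.2  -2.1] y [-12.1   2.9   4.4] z 122.0 136.3
```

>>> servo_tool(offset=[[0,0,-0.006],[0,0,-0.012],[0,0,-0.017],[0,0,-0.021],[0,0,-0.021],[0,0,-0.021]], angular=[[0,0,0],[0,0,0],[0,0,0],[0,0,0],[0,0,0],[0,0,0]], claw=[0.0645,0.0645,0.0645,0.0645,0.0645,0.0645])

```text
t: 8.75
tool_pos: [639.4, 160.0, 243.6]
eef_rot: [[-0.217, 0.976, 0.0], [0.976, 0.217, 0.0], [0.0, 0.0, -1.0]]
force: [-0.3, -0.3, -1.7]
grip_width: 64.5
grasp_force: 4.2
```

```bash
python3 jl.py; python3 - <<'E'
from h import *
s=bot.state(); print(s['force'],s['torque'],s['grasp_force'])
f=dict(np.load('side2.npz')); cv2.imwrite('pics/g5.png',cv2.resize(f['pixels'][170:260,180:270],(600,600),interpolation=cv2.INTER_CUBIC)[:,:,::-1])
E
```

```text
[639.48616092 159.99761938 243.80517426]
jaw rear 32 x [14.8 23.8 26. ] y [-7.2  0.4  3.8] z 131.8 155.6
jaw front 32 x [-21.4 -16.1 -13.5] y [-7.7 -0.2  2.7] z 130.0 155.6
lug rear 10 x [ 7.2 14.2 15.8] y [0.6 2.7 4.7] z 122.2 135.4
lug front 15 x [-11.9  -5.8  -3.4] y [-12.3   2.6   4.3] z 122.3 135.1
[ 0.80902719 -0.09623827 -1.00928494] [-0.03767357 -0.11834905 -0.05696033] 4.236554881499615
```

View pics/g5.png

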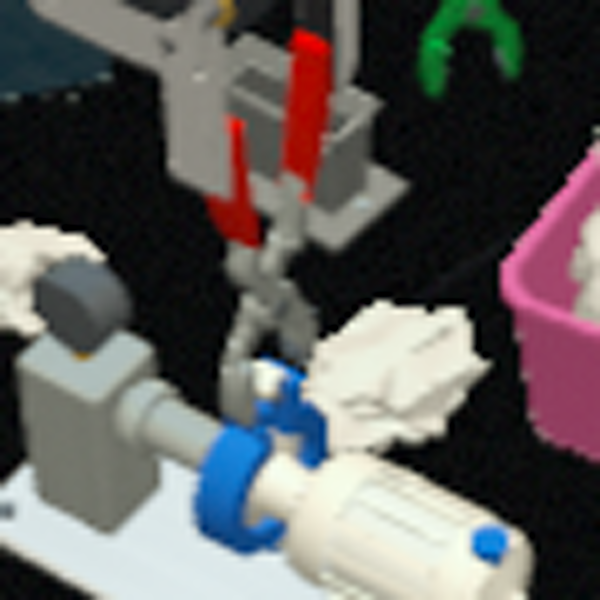

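The jaws straddle the lugs cleanly: rear jaw at (240,385), front jaw at (298,335), no contact. I go down 9 mm more.

>>> servo_tool(offset=[[0,0,-0.004],[0,0,-0.007],[0,0,-0.009],[0,0,-0.009],[0,0,-0.009]], angular=[[0,0,0],[0,0,0],[0,0,0],[0,0,0],[0,0,0]], claw=[0.0645,0.0645,0.0645,0.0645,0.0645])

```text
t: 9.4
tool_pos: [639.4, 160.0, 234.5]
eef_rot: [[-0.217, 0.976, -0.0], [0.976, 0.217, -0.0], [0.0, -0.0, -1.0]]
force: [-0.1, 0.7, -1.3]
grip_width: 64.6
grasp_force: 4.2
```

>>> servo_tool(offset=[[0,0,0.0],[0,0,0.0005],[0,0,0.0005],[0,0,0.0005]], angular=[[0,0,0],[0,0,0],[0,0,0],[0,0,0]], claw=[0.0625,0.0605,0.0585,0.0585])

```text
t: 9.8
tool_pos: [639.4, 160.0, 235.1]
eef_rot: [[-0.217, 0.976, 0.0], [0.976, 0.217, 0.0], [0.0, 0.0, -1.0]]
force: [-0.1, 0.0, -1.6]
grip_width: 58.5
grasp_force: 4.5
```

>>> servo_tool(offset=[[0,0,0.0],[0,0,0.0003],[0,0,0.0003]], angular=[[0,0,0],[0,0,0],[0,0,0]], claw=[0.057,0.0555,0.0555])

```text
t: 10.1
tool_pos: [639.5, 160.0, 235.3]
eef_rot: [[-0.217, 0.976, 0.0], [0.976, 0.217, 0.0], [-0.0, 0.0, -1.0]]
force: [0.3, 0.9, -0.8]
grip_width: 55.7
grasp_force: 5.0
```

>>> servo_tool(offset=[[0,0,0.0],[0,0,0.0002],[0,0,0.0002]], angular=[[0,0,0],[0,0,0],[0,0,0]], claw=[0.0545,0.0535,0.0535])

```text
t: 10.4
tool_pos: [639.5, 160.1, 235.7]
eef_rot: [[-0.217, 0.976, 0.001], [0.976, 0.217, 0.0], [0.0, 0.001, -1.0]]
force: [2.1, -0.3, -0.6]
grip_width: 54.0
grasp_force: 5.9
```

>>> servo_tool(offset=[[0.0008,0.0002,0.0001],[0.0008,0.0002,0.0001],[0.0008,0.0002,0.0001]], angular=[[0,0,0],[0,0,0],[0,0,0]], claw=[0.0525,0.0525,0.0525])

```text
t: 10.7
tool_pos: [640.1, 160.2, 235.5]
eef_rot: [[-0.217, 0.976, -0.0], [0.976, 0.217, -0.0], [0.0, -0.0, -1.0]]
force: [-0.3, 0.3, -0.2]
grip_width: 52.8
grasp_force: 5.7
```

```bash
python3 -c "
from h import *
s=bot.state();print(s['force'],s['torque'],s['grip_width'],s['grasp_force'])"; python3 jl.py
```

```text
[-0.29723242  0.33369031 -0.15015705] [ 0.03721058 -0.2841528  -0.04051763] 52.7855171105126 5.740515647804756
[640.1287697  160.19862858 235.55877306]
jaw rear 39 x [11.7 22.3 24.2] y [-8.7  0.1  2.2] z 121.9 147.4
jaw front 22 x [-17.2 -12.3 -10.1] y [-9.  -1.3  2.4] z 124.2 145.8
lug rear 7 x [ 7.4 13.5 16.6] y [2.4 4.5 6.2] z 122.5 135.0
lug front 14 x [-11.3  -5.5  -2.4] y [-0.7  2.5  4.5] z 121.2 134.0
```

>>> servo_tool(offset=[[0.0003,0.0001,0.0001],[0.0006,0.0001,0.0002],[0.0006,0.0001,0.0002]], angular=[[0,0,0],[0,0,0],[0,0,0]], claw=[0.0515,0.0505,0.0505])

```text
t: 11.15
tool_pos: [640.7, 160.3, 235.7]
eef_rot: [[-0.217, 0.976, -0.0], [0.976, 0.217, -0.0], [0.0, -0.0, -1.0]]
force: [-0.3, -0.1, 0.8]
grip_width: 50.5
grasp_force: 5.7
```

>>> servo_tool(offset=[[0.0002,0.0001,0.0001],[0.0005,0.0001,0.0002],[0.0005,0.0001,0.0002]], angular=[[0,0,0],[0,0,0],[0,0,0]], claw=[0.0495,0.0485,0.0485])

```text
t: 11.45
tool_pos: [641.2, 160.4, 236.0]
eef_rot: [[-0.217, 0.976, -0.0], [0.976, 0.217, -0.0], [-0.0, -0.0, -1.0]]
force: [-1.4, 0.4, 0.4]
grip_width: 48.4
grasp_force: 6.6
```

>>> servo_tool(offset=[[0.0001,0.0,0.0002],[0.0003,0.0001,0.0004],[0.0003,0.0001,0.0004]], angular=[[0,0,0],[0,0,0],[0,0,0]], claw=[0.0475,0.0465,0.0465])

```text
t: 11.75
tool_pos: [641.6, 160.5, 236.5]
eef_rot: [[-0.217, 0.976, -0.0], [0.976, 0.217, 0.0], [0.0, -0.0, -1.0]]
force: [-0.6, -1.0, 0.9]
grip_width: 46.8
grasp_force: 8.3
```

>>> servo_tool(offset=[[0.0002,0.0001,0.0001],[0.0004,0.0001,0.0003],[0.0004,0.0001,0.0003]], angular=[[0,0,0],[0,0,0],[0,0,0]], claw=[0.0455,0.0445,0.0445])

```text
t: 12.05
tool_pos: [642.0, 160.6, 236.8]
eef_rot: [[-0.217, 0.976, 0.0], [0.976, 0.217, 0.0], [-0.0, 0.0, -1.0]]
force: [-2.4, -0.0, 2.8]
grip_width: 44.7
grasp_force: 9.7
```

>>> servo_tool(offset=[[0.0,0.0,0.0003],[0.0,0.0,0.0004],[0.0,0.0,0.0004]], angular=[[0,0,0],[0,0,0],[0,0,0]], claw=[0.044,0.0437,0.0437])

```text
t: 12.35
tool_pos: [642.0, 160.6, 237.0]
eef_rot: [[-0.217, 0.976, -0.0], [0.976, 0.217, -0.0], [-0.0, -0.0, -1.0]]
force: [0.1, -0.4, 0.2]
grip_width: 44.0
grasp_force: 9.4
```

>>> servo_tool(offset=[[0.0002,0.0,0.0001],[0.0002,0.0,0.0001],[0.0002,0.0,0.0001]], angular=[[0,0,0],[0,0,0],[0,0,0]], claw=[0.043,0.0427,0.0427])

```text
t: 12.65
tool_pos: [642.2, 160.6, 237.2]
eef_rot: [[-0.217, 0.976, 0.0], [0.976, 0.217, 0.0], [0.0, 0.0, -1.0]]
force: [-0.3, -0.4, 1.2]
grip_width: 42.6
grasp_force: 9.4
```

>>> servo_tool(offset=[[0.0002,0.0,0.0002],[0.0002,0.0,0.0002],[0.0002,0.0,0.0002]], angular=[[0,0,0],[0,0,0],[0,0,0]], claw=[0.042,0.0417,0.0417])

```text
t: 12.95
tool_pos: [642.4, 160.6, 237.1]
eef_rot: [[-0.217, 0.976, -0.0], [0.976, 0.217, -0.0], [-0.0, -0.0, -1.0]]
force: [-0.4, -0.2, -2.0]
grip_width: 42.1
grasp_force: 5.3
```

The sleeve force dipped from 9.4 to 5.3 N, which is about the spring alone, so that is the click. I stop squeezing, ease open and check the lug.

>>> servo_tool(offset=[[0,0,0],[0,0,0],[0,0,0],[0,0,0],[0,0,0],[0,0,0],[0,0,0],[0,0,0]], angular=[[0,0,0],[0,0,0],[0,0,0],[0,0,0],[0,0,0],[0,0,0],[0,0,0],[0,0,0]], claw=[0.044,0.048,0.052,0.056,0.06,0.0635,0.0645,0.0645])

```text
t: 13.75
tool_pos: [642.4, 160.6, 237.4]
eef_rot: [[-0.217, 0.976, 0.0], [0.976, 0.217, 0.0], [-0.0, 0.0, -1.0]]
force: [-0.5, 0.1, -2.2]
grip_width: 64.8
grasp_force: 4.2
```

```bash
python3 jl.py; python3 -c "
from h import *
s=bot.state();print(s['force'],s['torque'],s['grip_width'],s['grasp_force'])"
```

```text
[642.36779313 160.61576666 237.39605186]
jaw rear 33 x [11.8 24.3 25.6] y [-8.5 -1.3  2.5] z 122.5 149.2
jaw front 26 x [-19.4 -15.  -13.4] y [-8.3 -0.8  2.5] z 124.8 148.0
lug rear 13 x [ 6.8 11.  20.8] y [-2.2  2.1  6. ] z 122.5 135.4
lug front 10 x [-7.  -4.4 -1.1] y [-1.3  4.   4.4] z 121.1 134.2
[-0.73503927 -0.4061193  -1.47256688] [-0.02771717 -0.08000969  0.0523177 ] 64.59658554037692 4.23637215688359
```

The front lug has stayed about 6.5 mm in, leaving a gap near 20.5 mm, so it is clicked. I lift off and go back.

>>> servo_tool(offset=[[0,0,0.006],[0,0,0.015],[0,0,0.03],[0,0,0.055],[0,0,0.08],[0,0,0.08],[0,0,0.08]], angular=[[0,0,0],[0,0,0],[0,0,0],[0,0,0],[0,0,0],[0,0,0],[0,0,0]], claw=[0.0645,0.0645,0.0645,0.0645,0.0645,0.0645,0.0645])

```text
t: 14.6
tool_pos: [642.4, 160.6, 317.1]
eef_rot: [[-0.217, 0.976, 0.0], [0.976, 0.217, 0.0], [-0.0, 0.0, -1.0]]
force: [-0.3, -0.3, -2.7]
grip_width: 64.8
grasp_force: 4.2
```

>>> servo_tool(offset=[[-0.02,-0.02,0],[-0.04,-0.04,0],[-0.06,-0.06,0],[-0.08,-0.08,0],[-0.1,-0.1,0],[-0.12,-0.12,0],[-0.14,-0.14,0],[-0.16,-0.16,0],[-0.177,-0.18,0],[-0.177,-0.1976,0],[-0.177,-0.1976,0],[-0.177,-0.1976,0]], angular=[[0,0,-0.14],[0,0,-0.28],[0,0,-0.42],[0,0,-0.56],[0,0,-0.7],[0,0,-0.84],[0,0,-0.98],[0,0,-1.12],[0,0,-1.26],[0,0,-1.4],[0,0,-1.54],[0,0,-1.619]], claw=[0.0645,0.0645,0.0645,0.0645,0.0645,0.0645,0.0645,0.0645,0.0645,0.0645,0.0645,0.0645])

```text
t: 15.8
tool_pos: [464.8, -37.4, 315.9]
eef_rot: [[0.987, 0.164, -0.002], [0.164, -0.987, 0.0], [-0.002, -0.001, -1.0]]
force: [0.6, 0.6, -1.2]
grip_width: 64.4
grasp_force: 4.2
```

>>> servo_tool(offset=[[0,0,0],[0,0,0],[0,0,0],[0,0,0]], angular=[[0,0,0],[0,0,0],[0,0,0],[0,0,0]], claw=[0.0645,0.0645,0.0645,0.0645])

```text
t: 16.2
tool_pos: [465.3, -36.9, 317.1]
eef_rot: [[0.985, 0.171, -0.0], [0.171, -0.985, 0.0], [-0.0, -0.0, -1.0]]
force: [-0.7, -0.3, -1.3]
grip_width: 64.4
grasp_force: 4.2
```

>>> servo_tool(offset=[[0,0,-0.04],[0,0,-0.08],[0,0,-0.12],[0,0,-0.14],[0,0,-0.147],[0,0,-0.147],[0,0,-0.147]], angular=[[0,0,0],[0,0,0],[0,0,0],[0,0,0],[0,0,0],[0,0,0],[0,0,0]], claw=[0.0645,0.0645,0.0645,0.0645,0.0645,0.0645,0.0645])

```text
t: 16.9
tool_pos: [466.0, -37.1, 171.6]
eef_rot: [[0.985, 0.17, 0.002], [0.17, -0.985, -0.0], [0.002, 0.001, -1.0]]
force: [0.3, -0.1, -1.8]
grip_width: 64.7
grasp_force: 4.2
```

```bash
python3 - <<'E'
from h import *
f=grab("side"); t=bot.state()['tool_pos']; P,uv=cloud(f); a=np.radians(9.8); ex=np.array([-np.sin(a),np.cos(a)]); ey=np.array([np.cos(a),np.sin(a)])
L=np.c_[(P[:,:2]-t[:2])@ex,(P[:,:2]-t[:2])@ey,P[:,2]]; n=(abs(L[:,0])<60)&(abs(L[:,1])<40)
for z0,z1 in((44,54),(58,68),(68,80),(80,92)):
    q=L[n&(L[:,2]>z0)&(L[:,2]<z1)]; print(z0,len(q),'x',np.percentile(q[:,0],[2,98]).round(1),'y',np.percentile(q[:,1],[2,50,98]).round(1))
cv2.imwrite('pics/g6.png',cv2.resize(f['pixels'][130:220,180:270],(600,600),interpolation=cv2.INTER_CUBIC)[:,:,::-1])
E
```

```text
44 92 x [-35.6  39.8] y [-15.    4.5  17.1]
58 73 x [-38.4  43.9] y [-17.4   1.5  19.9]
68 24 x [-25.2  22.4] y [-5.1  3.3  7. ]
80 28 x [-24.9  21.3] y [-4.9  1.6  8.7]
```

View pics/g6.png

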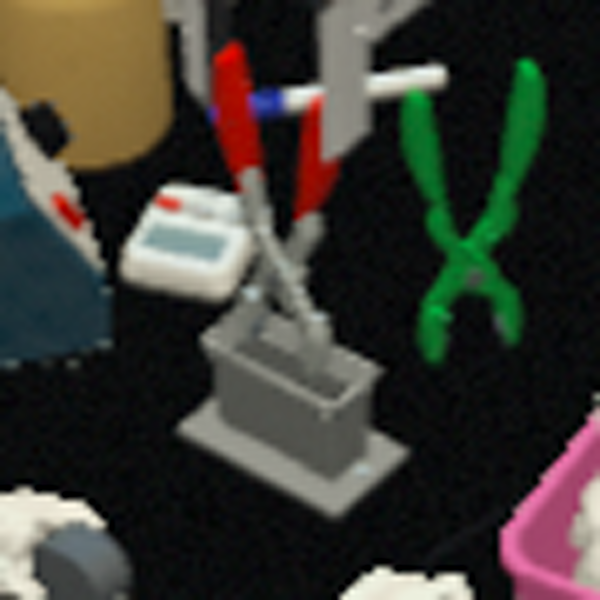

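The jaws are centred over the pocket mouth, jaws at (315,335) and (255,305) and pocket at (300,360). Inserting.

>>> servo_tool(offset=[[0,0,-0.01],[0,0,-0.02],[0,0,-0.03],[0,0,-0.038],[0,0,-0.044],[0,0,-0.044],[0,0,-0.044]], angular=[[0,0,0],[0,0,0],[0,0,0],[0,0,0],[0,0,0],[0,0,0],[0,0,0]], claw=[0.0645,0.0645,0.0645,0.0645,0.0645,0.0645,0.0645])

```text
t: 17.65
tool_pos: [465.5, -37.0, 126.5]
eef_rot: [[0.985, 0.17, -0.0], [0.17, -0.985, -0.0], [-0.0, 0.0, -1.0]]
force: [0.2, 0.2, -1.6]
grip_width: 64.7
grasp_force: 4.2
```

>>> servo_tool(offset=[[0,0,-0.003],[0,0,-0.005],[0,0,-0.006],[0,0,-0.006]], angular=[[0,0,0],[0,0,0],[0,0,0],[0,0,0]], claw=[0.0645,0.0645,0.0645,0.0645])

```text
t: 18.05
tool_pos: [465.9, -37.1, 121.0]
eef_rot: [[0.985, 0.17, 0.002], [0.17, -0.985, -0.0], [0.001, 0.001, -1.0]]
force: [-0.4, -0.4, 3.6]
grip_width: 64.3
grasp_force: 5.5
```

>>> servo_tool(offset=[[0,0,0],[0,0,0],[0,0,0],[0,0,0],[0,0,0],[0,0,0],[0,0,0],[0,0,0]], angular=[[0,0,0],[0,0,0],[0,0,0],[0,0,0],[0,0,0],[0,0,0],[0,0,0],[0,0,0]], claw=[0.066,0.068,0.072,0.08,0.09,0.094,0.094,0.094])

```text
t: 18.85
tool_pos: [465.4, -37.0, 120.4]
eef_rot: [[0.985, 0.17, 0.0], [0.17, -0.985, 0.0], [0.0, -0.0, -1.0]]
force: [0.1, -0.0, -0.3]
grip_width: 93.9
grasp_force: 0.0
```

>>> servo_tool(offset=[[0,0,0.01],[0,0,0.025],[0,0,0.05],[0,0,0.09],[0,0,0.13],[0,0,0.17],[0,-0.05,0.19],[-0.04,-0.1,0.19],[-0.08,-0.15,0.19],[-0.1,-0.2,0.19],[-0.1,-0.2,0.19],[-0.1,-0.2,0.19]], angular=[[0,0,0],[0,0,0],[0,0,0],[0,0,0],[0,0,0],[0,0,0],[0,0,0],[0,0,0],[0,0,0],[0,0,0],[0,0,0],[0,0,0]], claw=[0.094,0.094,0.094,0.094,0.094,0.094,0.094,0.094,0.094,0.094,0.094,0.094])

```text
t: 20.05
tool_pos: [363.7, -239.5, 311.1]
eef_rot: [[0.986, 0.166, 0.0], [0.166, -0.986, -0.001], [0.0, 0.001, -1.0]]
force: [0.7, 0.6, -0.1]
grip_width: 94.2
grasp_force: 0.0
```

```bash
python3 - <<'E'
from h import *
f=grab("side"); g=grab("top")
a=cv2.resize(f['pixels'][130:280,160:280],(480,600),interpolation=cv2.INTER_CUBIC); b=cv2.resize(g['pixels'][90:220,210:340],(320,320))
w=np.zeros((600,800,3),np.uint8); w[:,:480]=a; w[:320,480:]=b; cv2.imwrite('pics/g7.png',w[:,:,::-1])
for n in('side','top'):
    for q,lab in((dict(np.load(n+'0.npz')),'before'),(f if n=='side' else g,'after')):
        h=cv2.cvtColor(q['pixels'],cv2.COLOR_RGB2HSV); P,uv=cloud(q,(h[...,0]>95)&(h[...,0]<125)&(h[...,1]>120)); a=np.radians(12.4)
        L=np.c_[(P[:,:2]-[642,155])@[np.cos(a),np.sin(a)],(P[:,:2]-[642,155])@[-np.sin(a),np.cos(a)],P[:,2]]
        s=(abs(L[:,0])<20)&(abs(L[:,1])<14)&(L[:,2]>126)&(L[:,2]<137); fr=L[s&(L[:,0]<2)]; re=L[s&(L[:,0]>2)]
        print(n,lab,'front lug x',np.percentile(fr[:,0],[5,50]).round(1),'rear',np.percentile(re[:,0],[50,95]).round(1))
E
```

```text
side before front lug x [-12.5  -8.5] rear [12.5 15. ]
side after front lug x [-6.5 -2.8] rear [11.3 14.7]
top before front lug x [-14.5 -11.6] rear [11.8 11.9]
top after front lug x [-9.1 -7.3] rear [11.1 11.1]
```

View pics/g7.png

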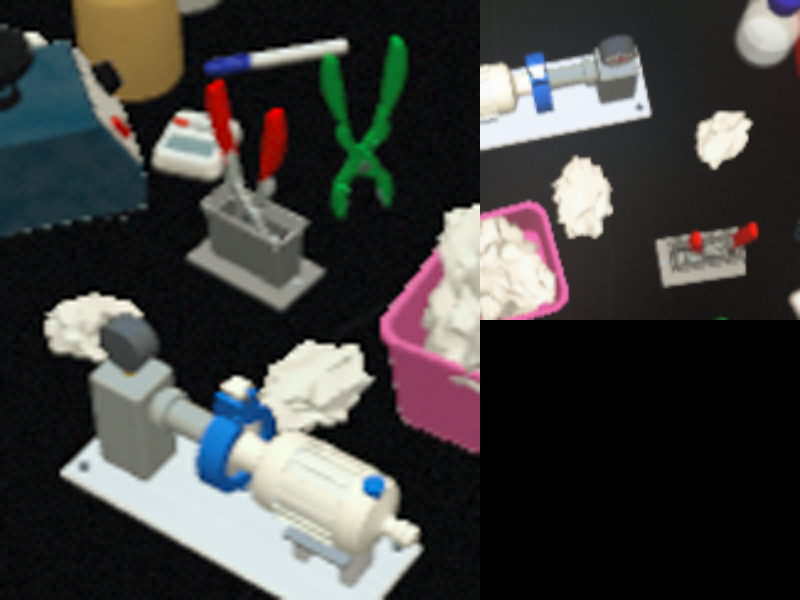

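The pliers stand in their holder (side crop (245,170)), and the lugs stay closed (235,400), 6 mm nearer than at the start. Everything else is unmoved and the arm is clear.

```bash
python3 -c "
from bench import bot
print(bot.sign_off())"
```

```text
the job is handed in; nothing more can be done
None
```

The clamp is clicked shut: I stopped squeezing when the sleeve force dropped from 9.4 to 5.3 N, and the front lug stayed about 6 mm in after release. The pliers are back in their holder, jaws down, nothing else looked moved in the pictures, and the job was handed in at about 20 s; the judge's result was not shown.

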